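Shift the filament selector to the open inlet

TASK

On the filament selector, shift the upright lever to the open inlet: push its knob with the fingertips through the H-shaped gate, out of the slot it stands in and fully home to the end of the slot that points at the tall open tube fitting (the other three inlets are closed with low plugs). Only push the lever sideways: do not pull its knob up, leave the reel, bracket and jar around the selector standing where they are, and finish with the hand clear.

Things in the scene. Friction and masses are not known exactly. Their poses are not given: they have to be found in the camera images.
- selector: White filament selector box fixed to the bench, 200 mm along its x, 150 mm along its y, 70 mm high; origin at the centre of its underside, z up. An aluminium gate plate with a dark H-shaped opening lies level with its top, centred on the origin. Four inlets stand on top at x = +75 or -75 mm, y = +30 or -30 mm, each in line with one of the four slot ends.
- gate (a point): Centre of the H-shaped opening, on the box top, 70 mm above the bench. Two slots run along the box's x, at y = +30 and -30 mm, 16 mm wide; a cross passage along the box's y at x = 0, 19 mm wide, joins their middles. The 10 mm lever shaft stops at x = +35 or -35 mm in a slot. It changes slots only through the cross passage: solid tongues 44 mm wide lie between the slots.
- knob (a point): Centre of the lever's upright round grey knob, 26 mm diameter, 48 mm tall, centre 144 mm above the bench (bottom 120, top 168 mm), on a bare 10 mm steel shaft that goes down into the gate. The lever stays upright: it slides level along the gate against about 3 N of friction and stays where it is left. It starts in the end part of the slot end at x = +35, y = -30 mm of the box.
- lever_fore (a joint): Position of the lever along the selector's x axis (m): 0 in the cross passage, about +0.035 or -0.035 fully home in a slot end.
- lever_side (a joint): Position of the lever along the selector's y axis (m): about +0.030 or -0.030 in the middle of a slot (3 mm of play either way), between them only in the cross passage.
- knob_pull (a joint): How far the knob has been pulled up on its shaft (m): 0 as it should stay, 0.015 at most; pulling it takes about 5 N.
- tall_inlet: The tall open steel tube fitting fixed on the selector's top, at one of the four inlets: 22 mm flange, 17 mm tube standing 30 mm above the box top, dark round mouth. Origin at the centre of its underside, 70 mm above the bench. It marks the slot end wanted, always in the other slot from the one where the lever starts. With the lever home there the knob is 40 mm from it horizontally.
- plug_a: Low steel plug, 22 mm wide, 7 mm high, closing another inlet; origin at the centre of its underside.
- plug_b: Low steel plug like plug_a on another inlet.
- plug_c: Low steel plug like plug_a on another inlet.
- reel_mid (a point): Centre of a loose grey sample reel lying flat beside the selector, 84 mm in diameter, 36 mm high (bystander).
- bracket_mid (a point): Middle (25 mm up) of a loose black printed angle bracket beside the selector, 50 x 30 mm foot, 55 mm tall (bystander).
- jar_mid (a point): Centre of a loose clear jar with a white cap beyond the selector, 48 mm in diameter, 60 mm tall (bystander).

How it is judged:
At the end, for the whole second after the job is handed in: The lever rests in the slot that points at the tall fitting, within about 6 mm of its end (knob less than 46 mm horizontally from the fitting; 40 mm is fully home), the knob is pulled up less than 6 mm, and reel, bracket and jar are within 20 mm of where they stood (horizontal distance between knob and tall_inlet below 0.046 m and velocity of joint lever_fore between -0.01 and 0.01 m/s and velocity of joint lever_side between -0.01 and 0.01 m/s and value of joint knob_pull below 0.006 m and distance of each of reel_mid, bracket_mid, jar_mid from where it was at the start of the episode below 0.02 m); the robot touches nothing.
It fails at once if the lever's knob is pulled up 6 mm or more (value of joint knob_pull above 0.006 m).
It fails at once if the reel, bracket or jar is moved more than 20 mm (pushed, lifted or carried) (distance of any of reel_mid, bracket_mid, jar_mid from where it was at the start of the episode above 0.02 m).
It also fails if it takes over 46 s, if anything falls off the work surface, if the arm or the gripper's body presses on something with over 40 N, if the wrist force passes 120 N, or if a joint passes its speed limit or range.

ROBOT

A 6-joint arm with a two-finger parallel gripper is mounted at the origin on the work surface. World frame = base frame: x ahead of the robot, y to its left, z up, the work surface at z = 0. Lengths are in m, angles in rad, forces in N, time in s.
With the tool pointing down it reaches from about 0.225 to 0.875 m from the base axis. Payload 3.4 kg.
Tool frame: the origin (TCP) lies at the very end of the fingers, on their centre line; the grasp point (between the pads) lies 19 mm behind it; z points along the fingers, y is the direction in which the jaws open and shut (so a half turn about z gives the same grasp; the last joint's range is limited). The gripper opens to 85 mm and grips with 20 to 120 N. Pads are 22 mm wide; open, the fingers measure 114 mm over their backs; the gripper's body (76 mm by 85 mm) begins 54 mm behind the grasp point. The pads swing forward as they close: fully open they stand 13 mm farther back than shut.
Start: joints at [1.035, 0.276, 1.505, -0, 1.361, -0.121], TCP at [0.232, 0.526, 0.231] pointing down, gripper open.
Joint ranges: [-2.89, 2.89], [-0.75, 2.08], [0.22, 2.7], [-1.18, 4.32], [0.11, 2.71], [-2.7, 2.7]. Speed limits (rad/s): [2.57, 2.57, 3.14, 3.14, 3.14, 3.14].

INTERFACE

Orientations are given as a unit quaternion [w, x, y, z].
In Python, from rig import manip, viewer, job gives the robot as it stands.
- The arm moves only by the shell command python3 -m crank 'ROWS' [OPENING] [FORCE]. ROWS is JSON, a list of rows, each a list of 6 numbers: the shift along the tool's x, y, z in m, then the turn, a rotation vector about the tool's x, y, z in degrees. In form: [[dx, dy, dz, rx, ry, rz], ...]. A call has 1 to 20 rows; each row is the pose to reach, as a shift and turn from the pose measured when the call began, along the tool's axes at that moment; what a row does not reach only later rows make up. A row lasts 1/8 s, in which the tool goes at most 62.5 mm and 10.7 degrees, less where a joint would pass 70% of its speed; a pose out of reach is approached as far as the arm can. A call with a gripper value outside its range is refused whole. OPENING is the opening, from 0 (shut) to 1 (fully open), set as the call begins (- or left out, the last holds). The fingers move at their own pace and stop on an object; FORCE is the grip in N (left out, the last holds). Time passes only in rows, so rows that repeat a pose let the fingers close. It gives the time, the measured TCP pose, the force and the opening at its end, in the units of the state.
- manip.get_state(): the state, without advancing time (a new reading comes with each control period).
- viewer.get_image(name): name is "scene" or "top" or "wrist"; returns a dict with "frame" (400x640x3 uint8, blue, green, red), "range_z" (400x640 float32, m along the optical axis (not along the pixel's ray), 0 where there is no reading), "intrinsics" (3x3 intrinsics, pixels), "world_from_camera" (4x4, takes a point from camera to world coordinates); the wrist camera has in their place "mount" (4x4, takes a point from camera to tool coordinates, whose origin is the TCP and whose axes are the flange's). Camera axes: x right, y up, looking along -z (the intrinsics and any distortion apply to the point x, -y, -z); pixel columns grow to the right and rows downward; lengths in m; the calibration is good to about 2 mm. A picture is of the moment at which its call begins: read the wrist's pose just before it.
- job.sign_off(): hands the job in, once; it reports no verdict.
The state is a dict: "clock": time; "qpos": joint angles; "qd": joint speeds; "effort": joint torques, N m; "position": TCP position; "ee_rot": TCP orientation; "contact_force": force on the tool from outside, world axes, zero at the start; "moment": the same for the moment, N m; "width": finger opening in m.
Only numpy, scipy, OpenCV 4.12 (cv2) and the standard library are available. Lean on these libraries where they do the work, as an engineer would, in place of code of your own. Each camera call takes 0.05 s, during which the arm holds its last target. There are 200 camera calls.

## Working session

There is one attempt and no reset: what is moved stays moved. The work goes in short steps, Python scripts to look and compute and a shell command to move; the robot and the scene stay as the last step left them, time stands still between calls to the robot, and variables do not carry over. Pictures are saved under pics/ and viewed, about 8 in all and at most 12, crops included, and the job is handed in when it is done.

```bash
mkdir -p pics
cat > h.py <<'E'
import numpy as np, cv2
from rig import manip, viewer, job
def grab(n):
    d=viewer.get_image(n); return d
def cloud(d,T=None):
    z=d["range_z"]; K=d["intrinsics"]; v,u=np.indices(z.shape)
    P=np.stack([(u-K[0,2])/K[0,0]*z,-(v-K[1,2])/K[1,1]*z,-z],-1)
    T=d["world_from_camera"] if T is None else T
    W=P@T[:3,:3].T+T[:3,3]; W[z==0]=np.nan; return W
E
python3 - <<'E'
from h import *
print(manip.get_state())
for n in("top","scene"):
    d=grab(n); cv2.imwrite(f"pics/{n}0.png",d["frame"]); np.save(f"pics/{n}0.npy",cloud(d)); print({k:v for k,v in d.items() if k not in("frame","range_z")})
E
```

```text
{'clock': 0.0, 'qpos': array([ 1.03502734e+00,  2.76597352e-01,  1.50613726e+00,  1.55492073e-05,
        1.36066187e+00, -1.21017613e-01]), 'qd': array([-4.17428590e-04, -9.33159786e-05,  8.07682233e-04,  1.41200558e-03,
        1.30371154e-03, -4.95066704e-04]), 'effort': array([-1.33890262e-03, -4.16776371e+01, -2.45799816e+01, -2.56282556e-04,
        1.14843503e-02,  1.53212994e-05]), 'position': array([0.23144704, 0.52579843, 0.2304367 ]), 'ee_rot': array([-2.98083524e-04,  2.05894036e-01,  9.78573877e-01, -8.51265436e-04]), 'contact_force': array([-0.02134889, -0.07113385,  0.167433  ]), 'moment': array([ 0.00065488, -0.02039842, -0.0075351 ]), 'width': 0.08535337769898481}
{'intrinsics': array([[432.11306105,   0.        , 317.31475275],
       [  0.        , 432.11306105, 195.89319146],
       [  0.        ,   0.        ,   1.        ]]), 'world_from_camera': array([[-8.73732344e-03,  9.94585006e-01, -1.03558321e-01,
         5.58882805e-01],
       [-9.99961747e-01, -8.64846234e-03,  1.30707270e-03,
         3.77175125e-02],
       [ 4.04374670e-04,  1.03565780e-01,  9.94622524e-01,
         7.62300870e-01],
       [ 0.00000000e+00,  0.00000000e+00,  0.00000000e+00,
         1.00000000e+00]])}
{'intrinsics': array([[444.19888395,   0.        , 325.59477939],
       [  0.        , 444.19888395, 195.79204381],
       [  0.        ,   0.        ,   1.        ]]), 'world_from_camera': array([[-0.0562996 , -0.8259763 ,  0.56088635,  1.11419835],
       [ 0.99837206, -0.04143007,  0.03920168,  0.09117612],
       [-0.0091421 ,  0.56218031,  0.82696416,  0.8669486 ],
       [ 0.        ,  0.        ,  0.        ,  1.        ]])}
```

View pics/top0.png

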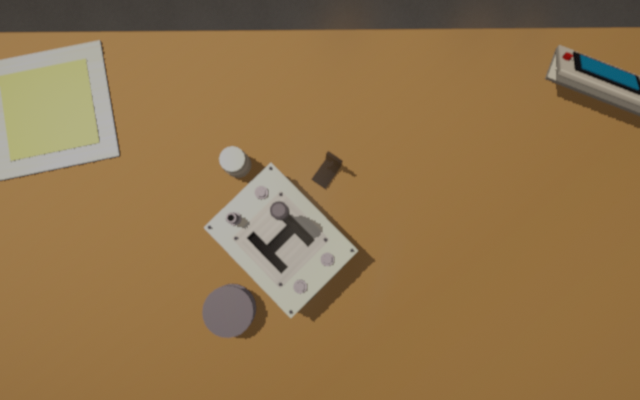

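View pics/scene0.png

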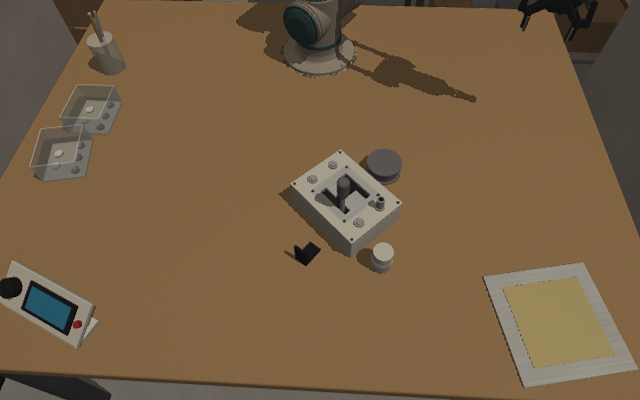

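The top view shows the knob at (279,210), in the upper-right slot at its upper-left end. The tall fitting is at (233,217), at the same end of the other slot, with plugs at (261,192), (327,259) and (300,286). The path is therefore back 35 mm along box −x, across 60 mm along +y, then forward 35 mm along +x.

Run:
```python
from h import *
W=np.load("pics/top0.npy"); S=np.load("pics/scene0.npy")
roi=np.zeros(W.shape[:2],bool); roi[140:340,190:380]=1
z=W[...,2]
def show(n,m): print(n,m.sum(),np.nanmean(W[m],0).round(4))
box=roi&(abs(z-.07)<.008)
r=cv2.minAreaRect((W[box][:,:2]*1000).astype(np.float32)); print(r)
def at(n,u,v,R,lo,hi):
    vv,uu=np.indices(z.shape); m=((uu-u)**2+(vv-v)**2<R*R)&(z>lo)&(z<hi); show(n,m); 
    if m.any(): print('  ',cv2.minEnclosingCircle((W[m][:,:2]*1000).astype(np.float32)))
at("knobtop",279,210,14,.155,.18); at("tall",233,217,12,.09,.11)
for p in((261,192),(327,259),(300,286)): at("plug",*p,9,.0745,.085)
s=S[...,2]; vv,uu=np.indices(s.shape)
m=(abs(uu-343)<15)&(abs(vv-185)<15)&(s>.16)&(s<.175); print("scene knobtop",S[m].mean(0))
m=(abs(uu-380)<8)&(abs(vv-202)<9)&(s>.094)&(s<.106); print("scene tall",S[m].mean(0))
```

```text
((588.5689697265625, 121.3739013671875), (270.22113037109375, 149.87002563476562), 44.430179595947266)
knobtop 270 [0.6025 0.0904 0.166 ]
   ((602.9097900390625, 90.83142852783203), 12.939590454101562)
tall 106 [0.5964 0.1693 0.099 ]
   ((596.5963134765625, 169.94769287109375), 8.57575511932373)
plug 73 [0.6381 0.1272 0.0761]
   ((638.1511840820312, 127.28852844238281), 10.329839706420898)
plug 67 [0.5315 0.0226 0.0765]
   ((532.7678833007812, 23.06507110595703), 8.843539237976074)
plug 79 [0.4888 0.0653 0.0764]
   ((489.78125, 65.64701080322266), 10.190499305725098)
scene knobtop [0.60537895 0.08988127 0.16648128]
scene tall [0.59764764 0.1689565  0.09983891]
```

```bash
python3 -m crank '[[-0.2,-0.1,0,0,0,8],[-0.5165,-0.2484,0,0,0,22],[-0.5165,-0.2484,0,0,0,22],[-0.5165,-0.2484,0,0,0,22],[-0.5165,-0.2484,0,0,0,22],[-0.5165,-0.2484,0,0,0,22],[-0.5165,-0.2484,0,0,0,22],[-0.5165,-0.2484,0,0,0,22],[-0.5165,-0.2484,0,0,0,22],[-0.5165,-0.2484,0,0,0,22],[-0.5165,-0.2484,0,0,0,22],[-0.5165,-0.2484,0,0,0,22],[-0.5165,-0.2484,0,0,0,22],[-0.5165,-0.2484,0,0,0,22],[-0.5165,-0.2484,0,0,0,22]]' 0.6
cat >> h.py <<'E'
from scipy.spatial.transform import Rotation as R
def tool():
    s=manip.get_state(); q=s["ee_rot"]; T=np.eye(4); T[:3,:3]=R.from_quat([q[1],q[2],q[3],q[0]]).as_matrix(); T[:3,3]=s["position"]; return T,s
C=np.array([.5637,.0961]); EX=np.array([.716,.698]); EY=np.array([-.698,.716])
def look(n,save=None):
    T,s=tool(); d=grab(n)
    W=cloud(d,T@d["mount"] if n=="wrist" else None)
    if save: cv2.imwrite(save,d["frame"])
    return W,d,T,s
def report(T,s):
    p=T[:2,3]-C; print("t",round(s["clock"],2),"tcp",T[:3,3].round(4),"box",(p@EX).round(4),(p@EY).round(4),"ty ang",np.degrees(np.arctan2(T[1,1],T[0,1])).round(1),"F",s["contact_force"].round(1),"w",round(s["width"],4))
E
python3 - <<'E'
from h import *
W,d,T,s=look("wrist","pics/w1.png"); report(T,s); print(T.round(3))
z=W[...,2]; m=(abs(z-.167)<.006)&(np.hypot(W[...,0]-.604,W[...,1]-.09)<.03)
print(m.sum(), W[m].mean(0) if m.any() else 0, cv2.minEnclosingCircle((W[m][:,:2]*1000).astype(np.float32)) if m.any() else 0)
E
```

```text
clock: 1.98
position: [0.6038, 0.0909, 0.2311]
ee_rot: [-0.0, 0.388, 0.921, -0.001]
contact_force: [0.0, 0.1, -1.0]
width: 0.0514
t 1.98 tcp [0.6038 0.0909 0.2311] box 0.0251 -0.0317 ty ang 44.3 F [ 0.   0.1 -1. ] w 0.0514
[[-0.698  0.716 -0.001  0.604]
 [ 0.716  0.698 -0.001  0.091]
 [-0.001 -0.001 -1.     0.231]
 [ 0.     0.     0.     1.   ]]
892 [0.60102762 0.09248899 0.16709216] ((601.8646240234375, 91.38024139404297), 13.055951118469238)
```

View pics/w1.png

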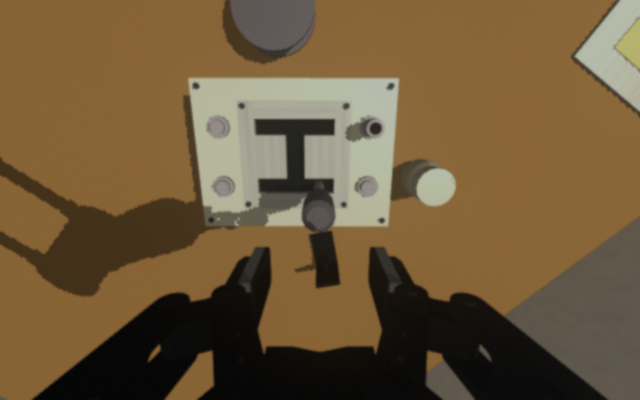

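The knob at (317,210) lies between the jaws, and its position agrees across three views to within 3 mm. I'll descend with the fingers around it, then narrow to a loose cage.

```bash
python3 -m crank '[[0,0,0.05,0,0,0],[0,0,0.08,0,0,0],[0,0,0.103,0,0,0],[0,0,0.103,0,0,0],[0,0,0.103,0,0,0]]'
python3 -m crank '[[0,0,0,0,0,0],[0,0,0,0,0,0],[0,0,0,0,0,0],[0,0,0,0,0,0]]' 0.37 20
python3 -m crank '[[0,-0.007,0,0,0,0],[0,-0.014,0,0,0,0],[0,-0.021,0,0,0,0],[0,-0.027,0,0,0,0],[0,-0.027,0,0,0,0],[0,-0.027,0,0,0,0]]'
python3 - <<'E'
from h import *
W,d,T,s=look("wrist"); report(T,s)
z=W[...,2]; m=(abs(z-.167)<.006)&(np.hypot(W[...,0]-T[0,3],W[...,1]-T[1,3])<.02)
print("wrist",m.sum(),W[m].mean(0) if m.any() else 0)
W,d,T,s=look("scene","pics/s2.png"); z=W[...,2]; m=(abs(z-.165)<.005)&(np.hypot(W[...,0]-T[0,3],W[...,1]-T[1,3])<.02)
print("scene",m.sum(),W[m].mean(0) if m.any() else 0)
cv2.imwrite("pics/s2c.png",cv2.resize(d["frame"][110:270,250:450],None,fx=4,fy=3.75))
E
```

```text
clock: 2.65
position: [0.6046, 0.0906, 0.129]
ee_rot: [0.001, 0.389, 0.921, -0.0]
contact_force: [0.7, -0.4, 0.7]
width: 0.0512
clock: 3.15
position: [0.6047, 0.0907, 0.1292]
ee_rot: [0.001, 0.389, 0.921, -0.0]
contact_force: [-0.9, -0.0, -0.9]
width: 0.0313
clock: 3.9
position: [0.5848, 0.0713, 0.1292]
ee_rot: [0.001, 0.389, 0.921, -0.001]
contact_force: [0.3, 0.7, 0.4]
width: 0.0323
t 3.9 tcp [0.5848 0.0713 0.1292] box -0.0022 -0.0325 ty ang 44.3 F [0.3 0.7 0.4] w 0.0323
wrist 3504 [0.58325875 0.07588642 0.1670032 ]
scene 63 [0.58551635 0.06357216 0.16554352]
```

View pics/s2c.png

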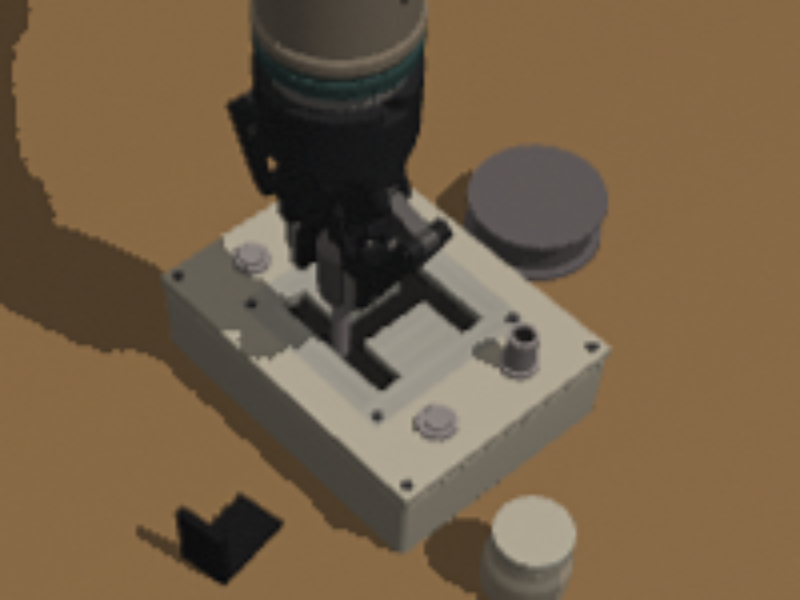

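The scene crop shows the shaft standing at the mouth of the cross passage. Next I turn the loose cage by 90° and push across.

```bash
python3 -m crank '[[0,0.001,0,0,0,-10],[0,0.001,0,0,0,-20],[0,0.001,0,0,0,-30],[0,0.001,0,0,0,-40],[0,0.001,0,0,0,-50],[0,0.001,0,0,0,-60],[0,0.001,0,0,0,-70],[0,0.001,0,0,0,-80],[0,0.001,0,0,0,-90],[0,0.001,0,0,0,-90],[0,0.001,0,0,0,-90]]'
python3 - <<'E'
from h import *
report(*tool())
E
```

```text
clock: 5.38
position: [0.5853, 0.0721, 0.129]
ee_rot: [-0.001, -0.376, 0.927, -0.001]
contact_force: [0.5, 0.1, -0.4]
width: 0.0316
t 5.38 tcp [0.5853 0.0721 0.129 ] box -0.0013 -0.0322 ty ang 134.1 F [ 0.5  0.1 -0.4] w 0.0316
```

```bash
python3 -m crank '[[0,0.008,0,0,0,0],[0,0.016,0,0,0,0],[0,0.024,0,0,0,0],[0,0.032,0,0,0,0],[0,0.04,0,0,0,0],[0,0.048,0,0,0,0],[0,0.056,0,0,0,0],[0,0.065,0,0,0,0],[0,0.065,0,0,0,0],[0,0.065,0,0,0,0]]'
python3 - <<'E'
from h import *
report(*tool())
W,d,T,s=look("wrist","pics/w3.png")
z=W[...,2]; m=(abs(z-.167)<.006)&(np.hypot(W[...,0]-T[0,3],W[...,1]-T[1,3])<.02)
p=W[m].mean(0); print("wrist",m.sum(),p,(p[:2]-C)@EX,(p[:2]-C)@EY)
W,d,T,s=look("scene"); cv2.imwrite("pics/s3c.png",cv2.resize(d["frame"][110:270,250:450],None,fx=4,fy=3.75))
E
```

```text
clock: 6.62
position: [0.5389, 0.1193, 0.1287]
ee_rot: [-0.002, -0.376, 0.927, -0.0]
contact_force: [-0.2, -0.1, 0.1]
width: 0.0317
t 6.62 tcp [0.5389 0.1193 0.1287] box -0.0016 0.0339 ty ang 134.2 F [-0.2 -0.1  0.1] w 0.0317
wrist 3490 [0.53942209 0.11756425 0.16702908] -0.002400939182873647 0.032314379318237704
```

View pics/s3c.png

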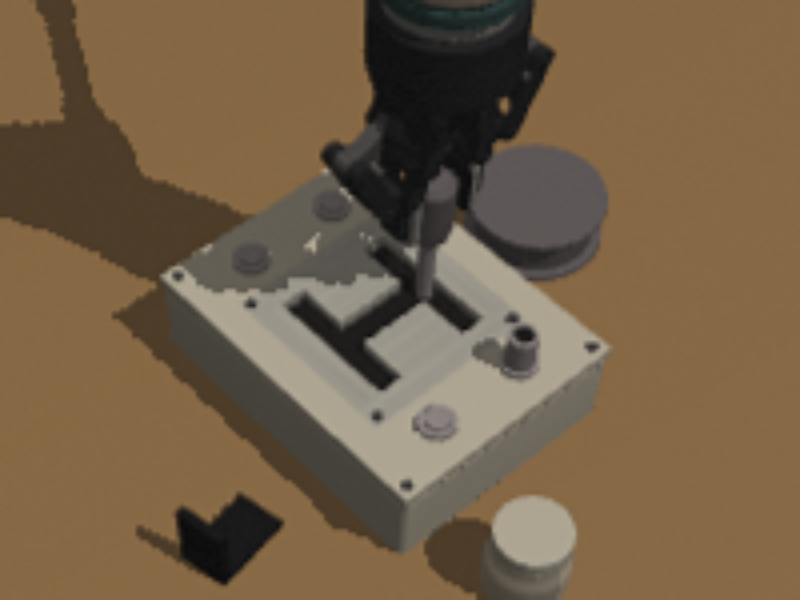

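The shaft now stands in the middle of the other slot. I turn the cage back, then push toward the tall fitting.

```bash
python3 -m crank '[[0,-0.003,0,0,0,10],[0,-0.003,0,0,0,20],[0,-0.003,0,0,0,30],[0,-0.003,0,0,0,40],[0,-0.003,0,0,0,50],[0,-0.003,0,0,0,60],[0,-0.003,0,0,0,70],[0,-0.003,0,0,0,80],[0,-0.003,0,0,0,90],[0,-0.003,0,0,0,90]]'
python3 -m crank '[[0,0.007,0,0,0,0],[0,0.014,0,0,0,0],[0,0.021,0,0,0,0],[0,0.028,0,0,0,0],[0,0.034,0,0,0,0],[0,0.038,0,0,0,0],[0,0.041,0,0,0,0],[0,0.041,0,0,0,0],[0,0.041,0,0,0,0]]'
python3 - <<'E'
from h import *
W,d,T,s=look("wrist"); report(T,s)
z=W[...,2]; m=(abs(z-.167)<.006)&(np.hypot(W[...,0]-T[0,3],W[...,1]-T[1,3])<.02)
p=W[m].mean(0); print("wrist",m.sum(),p,(p[:2]-C)@EX,(p[:2]-C)@EY)
E
```

```text
clock: 7.98
position: [0.541, 0.1168, 0.1284]
ee_rot: [-0.001, 0.389, 0.921, -0.001]
contact_force: [-0.1, 0.4, 0.7]
width: 0.0318
clock: 9.1
position: [0.5695, 0.1448, 0.1281]
ee_rot: [-0.002, 0.389, 0.921, -0.002]
contact_force: [-4.2, -4.0, 2.5]
width: 0.0318
t 9.1 tcp [0.5695 0.1448 0.1281] box 0.0381 0.0308 ty ang 44.3 F [-4.2 -4.   2.5] w 0.0318
wrist 3484 [0.56538889 0.14552335 0.16690777] 0.03570674242260518 0.03420827489295493
```

```bash
python3 -m crank '[[0,0.003,0,0,0,0],[0,0.005,0,0,0,0],[0,0.005,0,0,0,0]]'
python3 -m crank '[[0,-0.002,0,0,0,0],[0,-0.003,0,0,0,0],[0,-0.003,0,0,0,0],[0,-0.003,0,0,0,0],[0,-0.003,0,0,0,0]]' 0.6
python3 - <<'E'
from h import *
report(*tool())
E
```

```text
clock: 9.52
position: [0.5698, 0.1452, 0.1279]
ee_rot: [-0.004, 0.388, 0.922, -0.007]
contact_force: [-9.1, -9.1, 5.7]
width: 0.0317
clock: 10.15
position: [0.5679, 0.1434, 0.1279]
ee_rot: [-0.004, 0.388, 0.922, -0.006]
contact_force: [0.1, -0.9, 1.0]
width: 0.051
t 10.15 tcp [0.5679 0.1434 0.1279] box 0.036 0.0309 ty ang 44.3 F [ 0.1 -0.9  1. ] w 0.051
```

The push met a hard stop: 13 N with the tool hardly moving. The jaws are now open and centred on the knob, so I rise straight up and back away.

```bash
python3 -m crank '[[0,0,-0.03,0,0,0],[0,0,-0.07,0,0,0],[0,0,-0.12,0,0,0],[0,0,-0.12,0,0,0],[0.05,-0.1,-0.12,0,0,0],[0.1,-0.2,-0.12,0,0,0],[0.1,-0.25,-0.12,0,0,0],[0.1,-0.25,-0.12,0,0,0],[0.1,-0.25,-0.12,0,0,0],[0.1,-0.25,-0.12,0,0,0],[0.1,-0.25,-0.12,0,0,0]]'
python3 - <<'E'
from h import *
W,d,T,s=look("top","pics/t4.png"); report(T,s)
cv2.imwrite("pics/t4c.png",cv2.resize(d["frame"][130:350,180:400],None,fx=2.7,fy=2.7))
W0=np.load("pics/top0.npy"); vv,uu=np.indices(W.shape[:2])
def c(W,u,v,R,lo,hi):
    m=((uu-u)**2+(vv-v)**2<R*R)&(W[...,2]>lo)&(W[...,2]<hi); return W[m].mean(0).round(4)
for n,a in dict(jar=(235,160,18,.05,.068),reel=(228,311,28,.03,.042),bracket=(328,170,22,.02,.06)).items(): print(n,c(W0,*a),c(W,*a))
t=c(W,233,217,12,.09,.11); k=c(W,253,237,28,.16,.175); print("tall",t,"knob",k,np.linalg.norm((t-k)[:2]))
S,d,T,s=look("scene"); z=S[...,2]
q=lambda x,y,r,lo,hi:S[(np.hypot(S[...,0]-x,S[...,1]-y)<r)&(z>lo)&(z<hi)].mean(0)
a=q(.5965,.1695,.012,.094,.106);b=q(.568,.144,.02,.16,.18); print("scene",a,b,np.linalg.norm((a-b)[:2]))
E
```

```text
clock: 11.52
position: [0.3223, 0.0416, 0.2519]
ee_rot: [-0.003, 0.388, 0.922, -0.006]
contact_force: [0.3, 1.0, 0.1]
width: 0.0514
t 11.53 tcp [0.3223 0.0416 0.2519] box -0.2109 0.1295 ty ang 44.3 F [0.3 1.  0.1] w 0.0514
jar [0.6954 0.1768 0.059 ] [0.6954 0.1768 0.0591]
reel [0.4458 0.1861 0.0354] [0.4457 0.1861 0.0354]
bracket [0.6963 0.0096 0.0435] [0.6961 0.0094 0.0432]
tall [0.5965 0.1693 0.099 ] knob [0.5673 0.1421 0.1662] 0.03990588928967754
scene [0.59748656 0.16867968 0.09971241] [0.56986462 0.14118639 0.16631926] 0.03897245910826206
```

View pics/t4c.png

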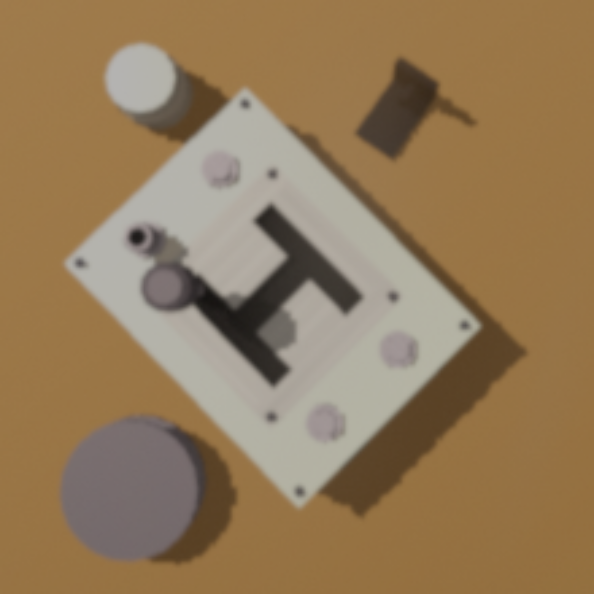

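The crop shows the knob (167,287) home beside the tall fitting (143,237). The bystanders have not moved and the hand is clear.

```bash
python3 -c "
from rig import job; print(job.sign_off())"
```

```text
the job is handed in; nothing more can be done
None
```

The lever is fully home in the slot that points at the tall open fitting, and I handed the job in at about 11.6 s with the hand clear. I caged the knob loosely between the fingertips and pushed it level: back to the cross passage, across to the other slot, then out to the end stop.

- **Lever position:** after release, the knob was 39.9 mm from the tall fitting in the top view and 39.0 mm in the scene view (limit 46 mm, fully home 40 mm). The last push met a hard stop at about 13 N.
- **Knob height:** its top still measured 0.166 m, the same as at the start, so it was not pulled up.
- **Bystanders:** the reel, bracket and jar had moved less than 1 mm.
- **Disagreements:** the cameras differed by about 1–3 mm on the knob's position with the hand clear. The wrist view was up to about 5 mm off with the fingers around the knob, so I judged the result by the top and scene views after release. One scene-camera reading taken while the hand covered the knob was unreliable, and I ignored it. No check failed.

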